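Show guide blocks to the inspection camera and put them away

ROBOT

A 7-joint arm with a two-finger parallel gripper is mounted at the origin on the work surface. World frame = base frame: x ahead of the robot, y to its left, z up, the work surface at z = 0. Lengths are in m, angles in degrees, forces in N, time in s.
With the tool pointing down it reaches from about 0.425 to 0.875 m from the base axis. Payload 4.7 kg.
Tool frame: the origin (TCP) lies at the centre of the arm's flange, where the gripper is bolted on; the fingertips stand 182 mm ahead of it and the grasp point (between the pads) lies 164 mm ahead of it (env.grip_depth is the distance from the TCP to the grasp point, in m); z points along the fingers, y is the line along which they close (so a half turn about z gives the same grasp; the last joint's range is limited). The gripper opens to 87 mm and grips with 3 to 60 N. Pads are 19 mm wide; open, the fingers measure 117 mm over their backs; the gripper's body (75 mm by 190 mm) begins 51 mm behind the grasp point.
Start: joints at [76.209, 18.392, -4.016, 83.108, 1.295, 78.541, -3.26], TCP at [0.164, -0.629, 0.405] pointing down, gripper open.
Joint ranges: [-163.93, 163.93], [-17.29, 119.83], [-79.2, 71.16], [3.27, 140.29], [-89.18, 269.18], [5.43, 117.66], [-154.24, 154.24]. Speed limits (degrees/s): [147.25, 147.25, 180, 180, 180, 180, 180].

INTERFACE

Orientations are given as [roll, pitch, yaw] about the fixed x, y, z axes, in that order (R = Rz(yaw) Ry(pitch) Rx(roll)).
In Python, from cell import env gives the robot as it stands. The module is installed in compiled form; this text tells all that it offers.
- The arm moves only by the tool send_rows, never from a script. Its arguments are lists of equal length, an entry for each row: "xyz": the shift along the tool's x, y, z in m, a list of three; "rotation": the turn, a rotation vector about the tool's x, y, z in rad, a list of three; "jaw": the opening, from 0 (shut) to 1 (fully open). A call has 1 to 20 rows; each row shifts and turns the commanded pose from where the row before left it, along the tool's axes as they then stand; what a row does not reach is not made up. A row lasts 1/10 s, in which the tool goes at most 50 mm and 8.59 degrees, less where a joint would pass 70% of its speed; a pose out of reach is approached as far as the arm can. A call is refused whole if a number of a shift passes 0.05 or a number of a turn 0.15, either way. A call with a gripper value outside its range is refused whole. The fingers move at their own pace and stop on an object; "newtons" is the grip in N (left out, the last holds). Time passes only in rows, so rows that do not move let the fingers close. It gives the time, the measured TCP pose, the force, the opening and the grip force at its end, in the units of the state.
- env.get_obs(): the state, without advancing time (a new reading comes with each control period).
- env.read_camera(name): name is "scene" or "top"; returns a dict with "image" (384x512x3 uint8, blue, green, red), "fx", "fy", "cx", "cy" (pixels), "R" (3x3) and "t" (3): a world point X has camera coordinates R X + t. Camera axes: x right, y down, z forward; pixel columns grow to the right and rows downward; lengths in m; the calibration is good to about 2 mm. A picture is of the moment at which its call begins. There is no depth.
- env.sign_off(): hands the job in; it is judged then, once.
The state is a dict: "time_s": time; "qpos": joint angles; "joint_velocities": joint speeds; "effort": joint torques, N m; "tool_pos": TCP position; "tool_rot": TCP orientation; "force": force on the tool from outside, world axes, zero at the start; "wrist_torque": the same for the moment, N m; "grip_width": finger opening in m; "grasp_force": force on a finger pad.
Only numpy, scipy, OpenCV 4.12 (cv2) and the standard library are available. Lean on these libraries where they do the work, as an engineer would, in place of code of your own. Each camera call takes 0.05 s, during which the arm holds its last target. There are 200 camera calls.

TASK

Inspect the guide blocks in the delivery crate (two or three of them, the square steel ones with a round boss on top). First pull the cabinet's tray out to its stop; then, from the tallest block to the shortest, hold each one upright about 5 cm in front of the camera lens, the middle of its side level with the lens, and show it squarely and still for two seconds a side: first the right-hand flank (as you look at the front, the face opposite the foot ledge), then the front, then the left-hand flank. Stand every inspected block upright in the tray and push the tray fully home at the end; do not bump the camera, leave the other parts in the crate and the things on the bench alone.

Things in the scene. Friction and masses are not known exactly. Their poses are not given: they have to be found in the camera images.
- block_tall: the tall guide block, bare steel, 0.45 kg: square body 52 x 52 mm, 60 mm high; centred on top a round boss, 30 mm across, 38 mm high (whole height 98); at the bottom of its back (+x) a foot ledge 20 mm high sticks out 12 mm. Origin: underside centre of the body without ledge, z up. Front: -x face (two dark dots); right-hand flank -y; left-hand flank +y. May be absent
- block_mid: the mid guide block, bare steel, 0.45 kg: square body 52 x 52 mm, 48 mm high; centred on top a round boss, 30 mm across, 38 mm high (whole height 86); at the bottom of its back (+x) a foot ledge 20 mm high sticks out 12 mm. Origin: underside centre of the body without ledge, z up. Front: -x face (two dark dots); right-hand flank -y; left-hand flank +y. May be absent
- block_short: the short guide block, bare steel, 0.45 kg: square body 52 x 52 mm, 36 mm high; centred on top a round boss, 30 mm across, 38 mm high (whole height 74); at the bottom of its back (+x) a foot ledge 20 mm high sticks out 12 mm. Origin: underside centre of the body without ledge, z up. Front: -x face (two dark dots); right-hand flank -y; left-hand flank +y. May be absent
- crate: grey open plastic crate, 215 (x) x 315 (y) mm, 40 mm high, walls and floor about 6 mm; origin under its centre. Fixed. Guide blocks stand upright in it, turned any way, among other parts
- bush: plain brass guide bush standing in the crate, 54 mm across, 36 mm high, open bore; not to be inspected, stays in the crate
- flange: dark steel flanged hub standing in the crate, 72 mm flange, 34 mm high; stays in the crate
- wear_plate: brass plate lying in the crate, 70 x 45 x 20 mm; stays in the crate
- camera: fixed inspection camera on a stand: base plate 110 x 90 x 12 mm, post, white head 75 x 56 x 54 mm with its top 197 mm above the bench; the black lens barrel (42 mm across) points along the camera's own -x. Origin under the stand
- cam_lens (a point): centre of the lens glass, 170 mm above the bench; the camera looks along -x of this frame, y to its left-hand side, z up; a side to be shown must face the lens (point to +x of this frame)
- cabinet: fixed grey steel cabinet with a blue top, open at the front (-x): 220 deep x 320 wide x 190 mm high, 176 mm clear under its top; origin at the foot of its front face, in the middle; the body reaches from there to x = +220 mm
- tray (a joint): how far the tray is pulled out of the cabinet: 0 fully home, 0.16 m at the stop; slides along the cabinet's -x. Starts home or up to 30 mm ajar
- tray_floor (a point): centre of the tray's inner floor, 12 mm above the bench; moves with the tray, axes as the cabinet's. Aluminium tray, inside 238 (x) x 272 mm (y), rim 36 mm above its floor. The cabinet's front face is at x = -70 mm of this frame with the tray home, at +90 mm with it at its stop: set blocks down ahead of the face
- tray_grip (a point): middle of the upright black grip tab on the middle of the tray's front rim: 20 mm wide (y), 12 mm thick (x), from 48 to 98 mm above the bench, this point at 78 mm; pinch it across y from above. 52 mm ahead of the cabinet's front face when the tray is home
- screwdriver: screwdriver lying on the bench; leave alone
- gas_spring0: black gas spring, 48 mm across, 85 mm high, standing on the bench; leave alone
Not all that is in view belongs to the job. Several things have the shape of the flange; the one meant has the colours described above.

How it is judged (in metres and radians):
On the way, in this order (a step that is already met when the one before it is completed fails the run):
1. the tray is pulled out to its stop (value of joint tray above 0.152 m), for 0.2 s.
2. the tall block's right-hand flank is held up square to the camera lens, 25 to 80 mm from it, lens opposite the middle of that side within 20 mm, within 0.2 rad of square and upright (y of cam_lens in the frame of block_tall between -0.106 and -0.051 m and x of cam_lens in the frame of block_tall between -0.02 and 0.02 m and z of cam_lens in the frame of block_tall between 0.01 and 0.05 m and angle between the y axis of block_tall and the x axis of cam_lens, either way round below 0.2 rad and angle between block_tall's own z axis and vertical below 0.2 rad), for 1.5 s.
3. the tall block's front is held up square to the camera lens, 25 to 80 mm from it, lens opposite the middle of that side within 20 mm, within 0.2 rad of square and upright (x of cam_lens in the frame of block_tall between -0.106 and -0.051 m and y of cam_lens in the frame of block_tall between -0.02 and 0.02 m and z of cam_lens in the frame of block_tall between 0.01 and 0.05 m and angle between the x axis of block_tall and the x axis of cam_lens, either way round below 0.2 rad and angle between block_tall's own z axis and vertical below 0.2 rad), for 1.5 s.
4. the tall block's left-hand flank is held up square to the camera lens, 25 to 80 mm from it, lens opposite the middle of that side within 20 mm, within 0.2 rad of square and upright (y of cam_lens in the frame of block_tall between 0.051 and 0.106 m and x of cam_lens in the frame of block_tall between -0.02 and 0.02 m and z of cam_lens in the frame of block_tall between 0.01 and 0.05 m and angle between the y axis of block_tall and the x axis of cam_lens, either way round below 0.2 rad and angle between block_tall's own z axis and vertical below 0.2 rad), for 1.5 s.
5. the mid block's right-hand flank is held up square to the camera lens, 25 to 80 mm from it, lens opposite the middle of that side within 20 mm, within 0.2 rad of square and upright (y of cam_lens in the frame of block_mid between -0.106 and -0.051 m and x of cam_lens in the frame of block_mid between -0.02 and 0.02 m and z of cam_lens in the frame of block_mid between 0.004 and 0.044 m and angle between the y axis of block_mid and the x axis of cam_lens, either way round below 0.2 rad and angle between block_mid's own z axis and vertical below 0.2 rad), for 1.5 s.
6. the mid block's front is held up square to the camera lens, 25 to 80 mm from it, lens opposite the middle of that side within 20 mm, within 0.2 rad of square and upright (x of cam_lens in the frame of block_mid between -0.106 and -0.051 m and y of cam_lens in the frame of block_mid between -0.02 and 0.02 m and z of cam_lens in the frame of block_mid between 0.004 and 0.044 m and angle between the x axis of block_mid and the x axis of cam_lens, either way round below 0.2 rad and angle between block_mid's own z axis and vertical below 0.2 rad), for 1.5 s.
7. the mid block's left-hand flank is held up square to the camera lens, 25 to 80 mm from it, lens opposite the middle of that side within 20 mm, within 0.2 rad of square and upright (y of cam_lens in the frame of block_mid between 0.051 and 0.106 m and x of cam_lens in the frame of block_mid between -0.02 and 0.02 m and z of cam_lens in the frame of block_mid between 0.004 and 0.044 m and angle between the y axis of block_mid and the x axis of cam_lens, either way round below 0.2 rad and angle between block_mid's own z axis and vertical below 0.2 rad), for 1.5 s.
8. the short block's right-hand flank is held up square to the camera lens, 25 to 80 mm from it, lens opposite the middle of that side within 20 mm, within 0.2 rad of square and upright (y of cam_lens in the frame of block_short between -0.106 and -0.051 m and x of cam_lens in the frame of block_short between -0.02 and 0.02 m and z of cam_lens in the frame of block_short between -0.002 and 0.038 m and angle between the y axis of block_short and the x axis of cam_lens, either way round below 0.2 rad and angle between block_short's own z axis and vertical below 0.2 rad), for 1.5 s.
9. the short block's front is held up square to the camera lens, 25 to 80 mm from it, lens opposite the middle of that side within 20 mm, within 0.2 rad of square and upright (x of cam_lens in the frame of block_short between -0.106 and -0.051 m and y of cam_lens in the frame of block_short between -0.02 and 0.02 m and z of cam_lens in the frame of block_short between -0.002 and 0.038 m and angle between the x axis of block_short and the x axis of cam_lens, either way round below 0.2 rad and angle between block_short's own z axis and vertical below 0.2 rad), for 1.5 s.
10. the short block's left-hand flank is held up square to the camera lens, 25 to 80 mm from it, lens opposite the middle of that side within 20 mm, within 0.2 rad of square and upright (y of cam_lens in the frame of block_short between 0.051 and 0.106 m and x of cam_lens in the frame of block_short between -0.02 and 0.02 m and z of cam_lens in the frame of block_short between -0.002 and 0.038 m and angle between the y axis of block_short and the x axis of cam_lens, either way round below 0.2 rad and angle between block_short's own z axis and vertical below 0.2 rad), for 1.5 s.
At the end, for the whole second after the job is handed in: every guide block present stands upright (within 0.2 rad) on the tray's floor inside its rim; the tray is home (within 8 mm); bush, flange and wear plate are still in the crate (x of block_tall in the frame of tray_floor between -0.12 and 0.12 m and y of block_tall in the frame of tray_floor between -0.136 and 0.136 m and z of block_tall in the frame of tray_floor between -0.01 and 0.015 m and angle between each of block_tall, block_mid, block_short's own z axis and vertical below 0.2 rad and x of block_mid in the frame of tray_floor between -0.12 and 0.12 m and y of block_mid in the frame of tray_floor between -0.136 and 0.136 m and z of block_mid in the frame of tray_floor between -0.01 and 0.015 m and x of block_short in the frame of tray_floor between -0.12 and 0.12 m and y of block_short in the frame of tray_floor between -0.136 and 0.136 m and z of block_short in the frame of tray_floor between -0.01 and 0.015 m and value of joint tray below 0.008 m and x of bush in the frame of crate between -0.1075 and 0.1075 m and y of bush in the frame of crate between -0.1575 and 0.1575 m and z of bush in the frame of crate between -0.01 and 0.05 m and x of flange in the frame of crate between -0.1075 and 0.1075 m and y of flange in the frame of crate between -0.1575 and 0.1575 m and z of flange in the frame of crate between -0.01 and 0.05 m and x of wear_plate in the frame of crate between -0.1075 and 0.1075 m and y of wear_plate in the frame of crate between -0.1575 and 0.1575 m and z of wear_plate in the frame of crate between -0.01 and 0.05 m); the robot touches nothing.
It fails at once if the camera is bumped (over 8 N) (contact force between camera and anything else above 8 N).
It fails at once if the screwdriver on the bench is shifted by more than 30 mm (distance of screwdriver from where it was at the start of the episode above 0.03 m).
It fails at once if the gas_spring0 on the bench is shifted by more than 30 mm (distance of gas_spring0 from where it was at the start of the episode above 0.03 m).
Of block_tall, block_mid, block_short only 2 to 3 are there at a start; the rules pass over those that are not, and their reading is None.
At some moment in a run one of block_tall, block_mid, block_short may be knocked a few centimetres aside while the robot is not near it.
It also fails if it takes over 210 s, if anything falls off the work surface, if the arm or the gripper's body presses on something with over 40 N, if the wrist force passes 120 N, or if a joint passes its speed limit or range.

## Working session

There is one attempt and no reset: what is moved stays moved. The work goes in short steps, Python scripts to look and compute and a tool call to move; the robot and the scene stay as the last step left them, time stands still between calls to the robot, and variables do not carry over. Pictures are saved under pics/ and viewed, at most 18 in all, crops included, and the job is handed in when it is done.

Besides the shell and the picture viewer there is one more tool, called as name(argument=value, ...) on one line, values as JSON. send_rows: Moves the arm, as the interface text tells. Its arguments: {"type":"object","properties":{"xyz":{"type":"array"},"rotation":{"type":"array"},"jaw":{"type":"array"},"newtons":{"type":"number"}},"required":["xyz","rotation","jaw"]}

```bash
mkdir -p pics; ls
python3 - <<'E'
from cell import env
import cv2
o=env.get_obs(); print(o)
for n in("scene","top"):
    c=env.read_camera(n); cv2.imwrite(f"pics/{n}0.png",cv2.resize(c["image"],(800,600),interpolation=cv2.INTER_CUBIC)); print(n,c["fx"],c["fy"],c["cx"],c["cy"],c["R"],c["t"])
E
```

```text
pics
{'time_s': 0.0, 'qpos': array([76.20803002, 18.43746401, -4.01517799, 83.17523596,  1.2946465 ,
       78.54073015, -3.26198605]), 'joint_velocities': array([-0.05184007,  0.00963981, -0.03962636, -0.01643784,  0.04055792,
       -0.08778049, -0.02435084]), 'effort': array([ 1.04120318e-03, -4.91292572e+01, -4.03748788e-01, -3.12524307e+01,
       -6.40340103e-02,  4.37241001e-02,  1.74054326e-04]), 'tool_pos': array([ 0.16375584, -0.62881499,  0.4036763 ]), 'tool_rot': array([-1.79891793e+02,  5.56985652e-03,  1.45993401e+01]), 'force': array([ 0.34661542, -1.04882492, -0.6293477 ]), 'wrist_torque': array([-0.02057559,  0.02070401, -0.01424786]), 'grasp_force': 0.0, 'grip_width': 0.08705804588558329}
scene 498.7416048649902 498.7416048649902 259.29655560903217 191.45103694200188 [[ 0.30575414  0.951973    0.01618084]
 [ 0.78833681 -0.24359475 -0.56496608]
 [-0.53389088  0.18549667 -0.82495546]] [-0.25325797 -0.33397026  1.85612871]
top 493.7017441875722 493.7017441875722 262.9457711704566 192.91672396077442 [[-0.0301068  -0.9995307   0.00565388]
 [-0.9925074   0.02922417 -0.11863816]
 [ 0.11841726 -0.00918333 -0.99292146]] [0.120392   0.54754358 1.5545264 ]
```

View pics/top0.png

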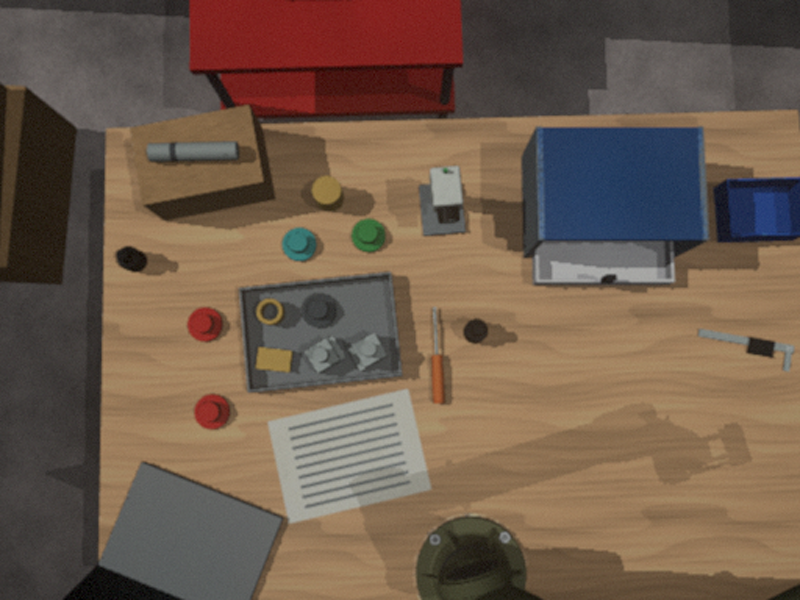

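View pics/scene0.png

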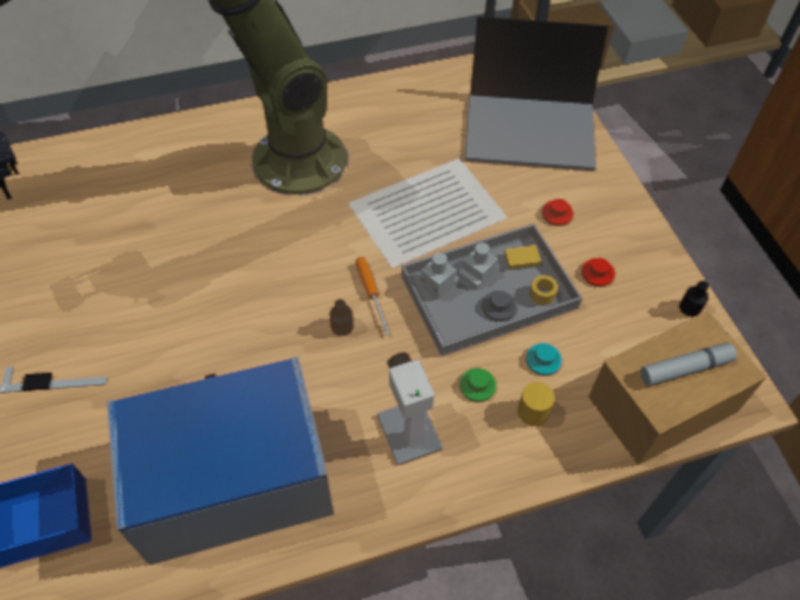

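The top view shows the crate around (320,330) with two blocks at (323,353) and (368,350). The camera is at (445,195) and looks towards the robot. The cabinet is at (615,190), with the tray slightly ajar and its tab near (608,278). The screwdriver lies at (437,355) and the gas spring at (475,330). I'll zoom in for measurements.

```bash
cat > h.py <<'E'
from cell import env
import numpy as np, cv2
from scipy.spatial.transform import Rotation as Ro
def ray(c,u,v):
    d=c["R"].T@np.array([(u-c["cx"])/c["fx"],(v-c["cy"])/c["fy"],1]); return -c["R"].T@c["t"],d
def at(c,u,v,z):
    o,d=ray(c,u,v); return o+d*(z-o[2])/d[2]
def proj(c,X):
    p=np.asarray(X)@c["R"].T+c["t"]; return np.c_[c["fx"]*p[:,0]/p[:,2]+c["cx"],c["fy"]*p[:,1]/p[:,2]+c["cy"]]
def crop(im,u0,v0,w,h,s): return cv2.resize(im[v0:v0+h,u0:u0+w],None,fx=s,fy=s,interpolation=cv2.INTER_CUBIC)
E
python3 - <<'E'
from h import *
t=env.read_camera("top");s=env.read_camera("scene")
cv2.imwrite("pics/a.png",np.vstack([crop(t["image"],150,170,110,82,7)]))   # crate top
cv2.imwrite("pics/b.png",np.vstack([crop(s["image"],250,140,130,95,6)]))
cv2.imwrite("pics/c.png",crop(t["image"],260,70,200,120,4))
E
```

```text
(no output)
```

View pics/a.png

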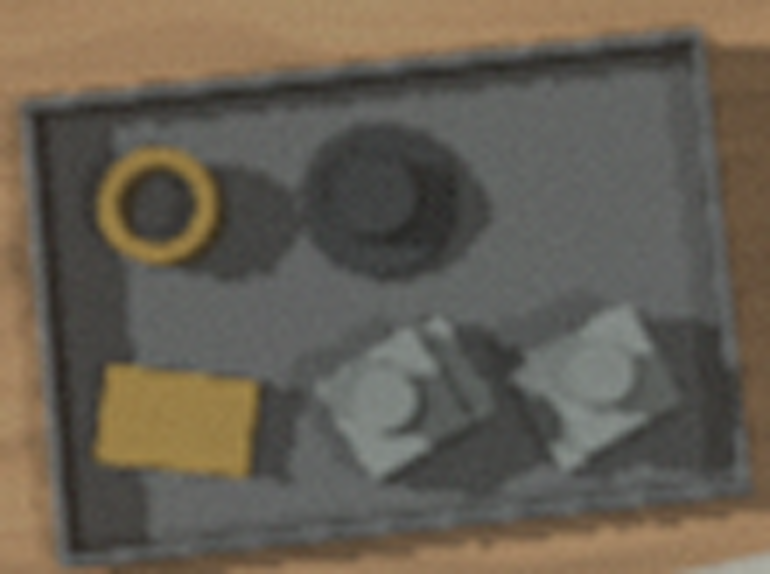

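View pics/b.png

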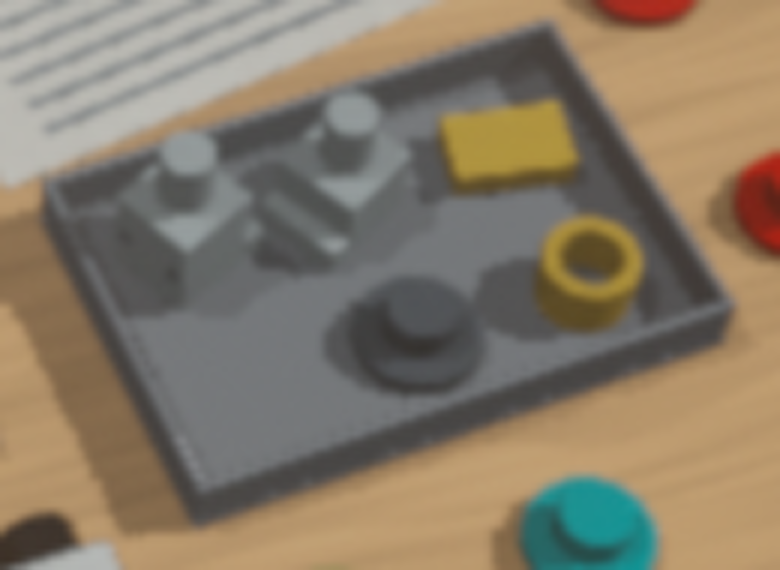

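View pics/c.png

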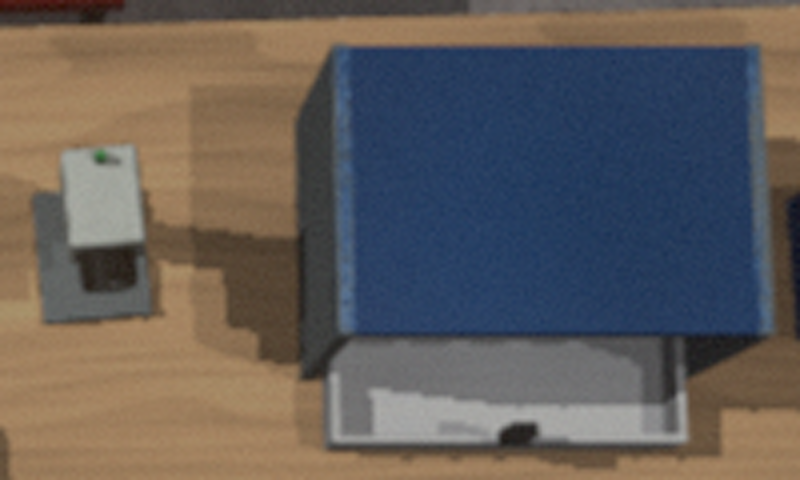

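A's dotted front faces the lower-left in the scene view, and B's ledge faces A. Next I'll work out the positions.

```bash
cat > m.py <<'E'
from h import *
t=env.read_camera("top");s=env.read_camera("scene")
def px(u0,v0,sc,x,y): return u0+(x+.5)/sc-.5, v0+(y+.5)/sc-.5
A=lambda x,y:px(150,170,7,x,y); B=lambda x,y:px(250,140,6,x,y); C=lambda x,y:px(260,70,4,x,y)
def tri(p,q):
    o1,d1=ray(t,*p);o2,d2=ray(s,*q); d1/=np.linalg.norm(d1);d2/=np.linalg.norm(d2)
    a=np.linalg.lstsq(np.c_[d1,-d2],o2-o1,rcond=None)[0]; P,Q=o1+a[0]*d1,o2+a[1]*d2
    return ((P+Q)/2).round(4),np.linalg.norm(P-Q).round(4)
print("A boss",tri(A(603,370),B(190,152)));print("B boss",tri(A(385,395),B(350,112)))
for n,p,q in[("A left/top",A(512,378),B(118,202)) ,("A ",A(628,305),B(190,248)),("A",A(512,378),B(255,200)),("A",A(628,305),B(118,202)),("B",A(315,385),B(410,158)),("B",A(400,330),B(350,210)),("B",A(315,385),B(350,210))]: print(n,tri(p,q))
for l in [(24,103),(698,33),(745,490),(65,560)]: print("crate",at(t,*A(*l),.04).round(4))
for l in [(62,150),(133,146),(70,250),(145,243)]: print("head",at(t,*C(*l),.197).round(4))
for l in [(45,323),(153,314),(33,195)]: print("base",at(t,*C(*l),.012).round(4))
print("barrel",at(t,*C(109,288),.185).round(4))
for l in [(340,333),(772,333),(335,45),(760,45)]: print("cab",at(t,*C(*l),.19).round(4))
for l in [(330,445),(687,440)]: print("tray",at(t,*C(*l),.048).round(4))
print("tab",at(t,*C(521,424),.098).round(4),at(t,*C(516,440),.048).round(4))
print("bush",at(t,*A(157,205),.042).round(4),"hub",at(t,*A(370,195),.04).round(4),"plate",at(t,*A(178,420),.026).round(4))
E
python3 m.py
```

```text
A boss (array([0.4542, 0.1903, 0.1075]), np.float64(0.0003))
B boss (array([0.4463, 0.2851, 0.0964]), np.float64(0.0021))
A left/top (array([0.4452, 0.1961, 0.0557]), np.float64(0.077))
A  (array([0.4855, 0.181 , 0.0671]), np.float64(0.0016))
A (array([0.4547, 0.2324, 0.0495]), np.float64(0.0032))
A (array([0.4771, 0.1618, 0.1061]), np.float64(0.0351))
B (array([0.4543, 0.3215, 0.052 ]), np.float64(0.0018))
B (array([0.4772, 0.2806, 0.0505]), np.float64(0.0069))
B (array([0.4517, 0.3106, 0.0075]), np.float64(0.0364))
crate [0.5881 0.455  0.04  ]
crate [0.6115 0.1462 0.04  ]
crate [0.4021 0.1305 0.04  ]
crate [0.3799 0.4374 0.04  ]
head [0.784  0.0621 0.197 ]
head [0.7856 0.0098 0.197 ]
head [0.7088 0.0588 0.197 ]
head [0.7125 0.0038 0.197 ]
base [0.6934 0.0735 0.012 ]
base [ 0.6984 -0.0156  0.012 ]
base [0.8016 0.08   0.012 ]
barrel [0.6824 0.0306 0.185 ]
cab [ 0.6429 -0.1367  0.19  ]
cab [ 0.6337 -0.453   0.19  ]
cab [ 0.8606 -0.1438  0.19  ]
cab [ 0.8517 -0.4606  0.19  ]
tray [ 0.5803 -0.1498  0.048 ]
tray [ 0.5759 -0.4356  0.048 ]
tab [ 0.5854 -0.29    0.098 ] [ 0.58   -0.2987  0.048 ]
bush [0.5392 0.3944 0.042 ] hub [0.5411 0.2977 0.04  ] plate [0.442  0.3884 0.026 ]
```

The estimates put the tall block at A (z about 0.107) and the mid block at B, with the short one absent. I'll refine both poses with an edge fit and print the first move towards the tray tab.

```bash
cat >> h.py <<'E'
from scipy.optimize import minimize
def edges(x,y,yaw,h,zf=.006):
    """outline samples visible from above: top square, boss circle, ledge top outer edges, block corners"""
    n=np.linspace(0,1,25)[:,None]; seg=lambda a,b:np.array(a)+n*(np.array(b)-np.array(a)); e=.026
    c=[(e,e),(-e,e),(-e,-e),(e,-e)]; L=[seg((*c[i],h),(*c[(i+1)%4],h)) for i in range(4)]
    a=np.linspace(0,2*np.pi,60); L.append(np.c_[.015*np.cos(a),.015*np.sin(a),np.full(60,h+.038)])
    L+= [seg((.038,-e,.02),(.038,e,.02)),seg((.038,-e,.02),(e,-e,.02)),seg((.038,e,.02),(e,e,.02))]
    P=np.vstack(L); R=Ro.from_euler('z',yaw,degrees=True).as_matrix()
    return P@R.T+[x,y,zf]
def fit(cams,x,y,yaw,h,zf=.006):
    G=[]
    for c in cams:
        g=cv2.GaussianBlur(c["image"],(0,0),1.0).astype(float)
        m=sum(np.hypot(cv2.Sobel(g[...,k],6,1,0),cv2.Sobel(g[...,k],6,0,1)) for k in range(3)); G.append(np.float32(np.sqrt(m)))
    def f(p):
        E=edges(p[0]/1000,p[1]/1000,p[2],h,zf); r=0
        for c,g in zip(cams,G):
            q=proj(c,E).astype(np.float32); r-=cv2.remap(g,q[:,:1],q[:,1:],cv2.INTER_LINEAR).mean()
        return r
    best=None
    for dy in(-20,-10,0,10,20):
        r=minimize(f,[x*1000,y*1000,yaw+dy],method="Nelder-Mead",options=dict(initial_simplex=np.array([x*1000,y*1000,yaw+dy])+[[0,0,0],[6,0,0],[0,6,0],[0,0,8]]))
        if best is None or r.fun<best.fun: best=r
    return np.r_[best.x[:2]/1000,best.x[2]],best.fun
def plan(x,y,zg,yaw,rows_t=None):
    """grasp-point target -> turn about tool z, then shift in turned tool axes"""
    o=env.get_obs(); p=o["tool_pos"]; y0=o["tool_rot"][2]
    d=yaw-y0; a=np.radians(yaw); D=np.array([x,y,zg+env.grip_depth])-p
    tx,ty=np.array([np.cos(a),np.sin(a),0]),np.array([np.sin(a),-np.cos(a),0])
    print("now",p.round(4),o["tool_rot"].round(2),"turn z rad",np.radians(-d).round(3),"shift x,y,z",np.round([D@tx,D@ty,-D[2]],4))
E
python3 - <<'E'
from h import *
t=env.read_camera("top");s=env.read_camera("scene")
for n,a in(("A",(.4542,.1903,122)),("B",(.4463,.2851,-58))):
    for h in(.06,.048,.036): print(n,h,fit([t,s],*a,h))
im=[]
PA=fit([t,s],.4542,.1903,122,.06)[0];PB=fit([t,s],.4463,.2851,-58,.048)[0]
for c,(u,v,w,h,k) in((t,(190,205,65,40,8)),(s,(262,150,65,40,8))):
    z=crop(c["image"],u,v,w,h,k)
    for p,hh in((PA,.06),(PB,.048)):
        for q in proj(c,edges(*p,hh)): cv2.circle(z,(int((q[0]-u+.5)*k),int((q[1]-v+.5)*k)),1,(0,0,255),-1)
    im.append(z)
cv2.imwrite("pics/d.png",cv2.resize(np.vstack(im),(480,590)))
plan(.582,-.293,.2,-1.7); print(env.get_obs()["time_s"])
E
```

```text
A 0.06 (array([  0.45234594,   0.19149136, 116.9420755 ]), np.float64(-30.213966369628906))
A 0.048 (array([  0.45253445,   0.19270353, 118.80731038]), np.float64(-28.231855392456055))
A 0.036 (array([  0.45429159,   0.19212627, 119.49816464]), np.float64(-27.4437255859375))
B 0.06 (array([  0.44638023,   0.28674636, -59.89525625]), np.float64(-26.614959716796875))
B 0.048 (array([  0.44484433,   0.28730058, -57.97111197]), np.float64(-27.33043670654297))
B 0.036 (array([  0.44463828,   0.28972774, -59.57687933]), np.float64(-25.50887680053711))
now [ 0.1638 -0.629   0.4046] [-179.99    0.     14.6 ] turn z rad 0.285 shift x,y,z [ 0.408  -0.3483  0.0411]
0.4
```

View pics/d.png

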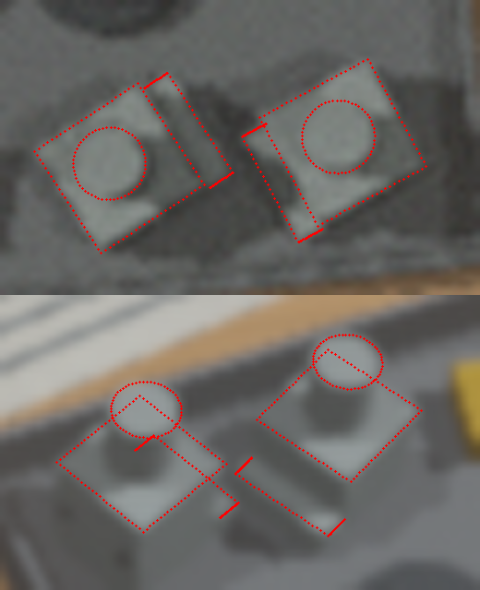

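The overlays match both blocks. Tall is at (0.4525, 0.1914) with yaw 117°, and mid is at (0.445, 0.287) with yaw -58°. Moving to above the tray tab.

send_rows(xyz=[[0, 0, 0], [0, 0, 0], [0.0272, -0.0232, 0], [0.0272, -0.0232, 0], [0.0272, -0.0232, 0], [0.0272, -0.0232, 0], [0.0272, -0.0232, 0], [0.0272, -0.0232, 0], [0.0272, -0.0232, 0], [0.0272, -0.0232, 0], [0.0272, -0.0232, 0], [0.0272, -0.0232, 0], [0.0272, -0.0232, 0], [0.0272, -0.0232, 0], [0.0272, -0.0232, 0], [0.0272, -0.0232, 0], [0.0272, -0.0232, 0], [0, 0, 0.02], [0, 0, 0.02], [0, 0, 0]], rotation=[[0, 0, 0.1425], [0, 0, 0.1425], [0, 0, 0], [0, 0, 0], [0, 0, 0], [0, 0, 0], [0, 0, 0], [0, 0, 0], [0, 0, 0], [0, 0, 0], [0, 0, 0], [0, 0, 0], [0, 0, 0], [0, 0, 0], [0, 0, 0], [0, 0, 0], [0, 0, 0], [0, 0, 0], [0, 0, 0], [0, 0, 0]], jaw=[0.7, 0.7, 0.7, 0.7, 0.7, 0.7, 0.7, 0.7, 0.7, 0.7, 0.7, 0.7, 0.7, 0.7, 0.7, 0.7, 0.7, 0.7, 0.7, 0.7], newtons=30)

```text
time_s: 2.4
tool_pos: [0.5814, -0.293, 0.3614]
tool_rot: [-179.9, 0.3, -1.7]
force: [-1.0, 0.1, -1.1]
grip_width: 0.0608
grasp_force: 0.0
```

Run:
```python
from h import *
plan(.581,-.293,.084,-1.7)
```

```text
now [ 0.5814 -0.293   0.3614] [-179.87    0.31   -1.69] turn z rad 0.0 shift x,y,z [-0.0004  0.      0.1139]
```

send_rows(xyz=[[0, 0, 0.019], [0, 0, 0.019], [0, 0, 0.019], [0, 0, 0.019], [0, 0, 0.019], [0, 0, 0.019], [0, 0, 0], [0, 0, 0], [0, 0, 0], [0, 0, 0], [0, 0, 0]], rotation=[[0, 0, 0], [0, 0, 0], [0, 0, 0], [0, 0, 0], [0, 0, 0], [0, 0, 0], [0, 0, 0], [0, 0, 0], [0, 0, 0], [0, 0, 0], [0, 0, 0]], jaw=[0.7, 0.7, 0.7, 0.7, 0.7, 0.7, 0.7, 0, 0, 0, 0])

```text
time_s: 3.5
tool_pos: [0.5824, -0.2936, 0.2519]
tool_rot: [179.9, -0.1, -1.7]
force: [0.5, 0.5, -0.1]
grip_width: 0.0362
grasp_force: 0.0
```

send_rows(xyz=[[0, 0, 0], [0, 0, 0], [0, 0, 0], [0, 0, 0], [-0.01, 0, 0], [-0.01, 0, 0], [-0.01, 0, 0], [-0.01, 0, 0]], rotation=[[0, 0, 0], [0, 0, 0], [0, 0, 0], [0, 0, 0], [0, 0, 0], [0, 0, 0], [0, 0, 0], [0, 0, 0]], jaw=[0, 0, 0, 0, 0, 0, 0, 0])

```text
time_s: 4.3
tool_pos: [0.5414, -0.293, 0.251]
tool_rot: [179.9, -0.1, -1.8]
force: [2.2, -5.3, -0.5]
grip_width: 0.0195
grasp_force: 30.0
```

send_rows(xyz=[[-0.015, 0, 0], [-0.015, 0, 0], [-0.015, 0, 0], [-0.015, 0, 0], [-0.015, 0, 0], [-0.01, 0, 0], [-0.01, 0, 0], [-0.01, 0, 0], [-0.005, 0, 0], [-0.004, 0, 0], [0, 0, 0], [0, 0, 0]], rotation=[[0, 0, 0], [0, 0, 0], [0, 0, 0], [0, 0, 0], [0, 0, 0], [0, 0, 0], [0, 0, 0], [0, 0, 0], [0, 0, 0], [0, 0, 0], [0, 0, 0], [0, 0, 0]], jaw=[0, 0, 0, 0, 0, 0, 0, 0, 0, 0, 0, 0])

```text
time_s: 5.5
tool_pos: [0.4269, -0.2897, 0.2509]
tool_rot: [179.9, 0.1, -1.8]
force: [-1.3, -5.8, 0.6]
grip_width: 0.0198
grasp_force: 30.0
```

send_rows(xyz=[[-0.004, 0, 0], [-0.004, 0, 0], [-0.003, 0, 0], [0, 0, 0]], rotation=[[0, 0, 0], [0, 0, 0], [0, 0, 0], [0, 0, 0]], jaw=[0, 0, 0, 0])

```text
time_s: 5.9
tool_pos: [0.4222, -0.2889, 0.2513]
tool_rot: [179.7, -1.1, -1.6]
force: [24.2, -10.0, -22.6]
grip_width: 0.0199
grasp_force: 30.0
```

The stop is felt, so I'll relax, release and lift.

send_rows(xyz=[[0, 0, 0], [0.005, 0, 0], [0, 0, 0], [0, 0, 0], [0, 0, 0], [0, 0, 0], [0, 0, -0.03], [0, 0, -0.04], [0, 0, -0.04], [0, 0, -0.04], [0, 0, -0.02]], rotation=[[0, 0, 0], [0, 0, 0], [0, 0, 0], [0, 0, 0], [0, 0, 0], [0, 0, 0], [0, 0, 0], [0, 0, 0], [0, 0, 0], [0, 0, 0], [0, 0, 0]], jaw=[0, 0, 0.7, 0.7, 0.7, 0.7, 0.7, 0.7, 0.7, 0.7, 0.7])

```text
time_s: 7.0
tool_pos: [0.4225, -0.2884, 0.4246]
tool_rot: [179.8, -0.2, -1.7]
force: [0.5, 0.0, 0.5]
grip_width: 0.0607
grasp_force: 0.0
```

Run:
```python
from h import *
t=env.read_camera("top");s=env.read_camera("scene")
for n,a,h in(("A",(.4525,.1914,117),.06),("B",(.445,.287,-58),.048)): print(n,fit([t,s],*a,h))
z=t["image"]; cv2.imwrite("pics/e.png",crop(z,290,90,180,135,4.4))
plan(.50,-.10,.24,0);plan(.4525,.1914,.2,26)
```

```text
A (array([  0.45259396,   0.19143588, 117.0294503 ]), np.float64(-30.758352279663086))
B (array([  0.44494229,   0.28734267, -58.09694129]), np.float64(-27.77618408203125))
now [ 0.4228 -0.2886  0.4243] [179.8   -0.29  -1.72] turn z rad -0.03 shift x,y,z [ 0.0772 -0.1886  0.0208]
now [ 0.4228 -0.2886  0.4243] [179.8   -0.29  -1.72] turn z rad -0.484 shift x,y,z [ 0.2372 -0.4184  0.0608]
```

View pics/e.png

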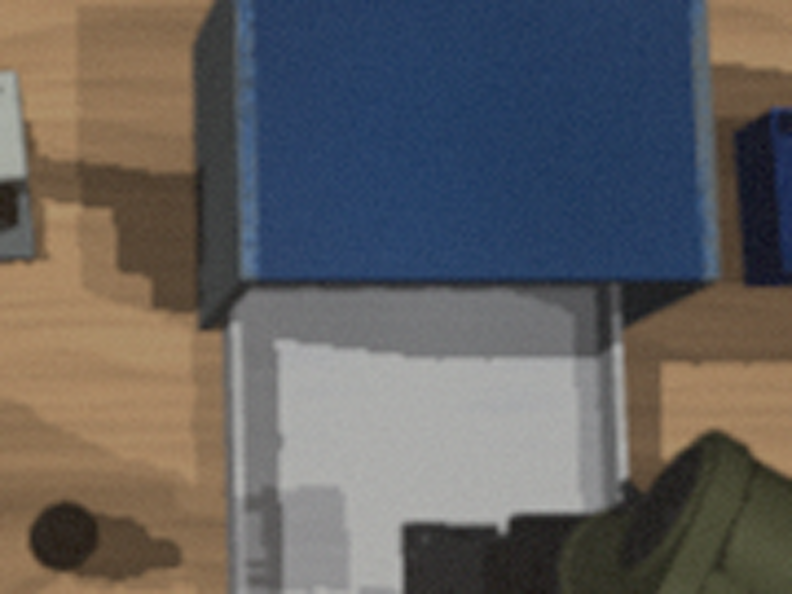

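The tray is out, its floor clear, with the front face around y=285 in the crop. Both blocks are unmoved. Going to the tall block.

send_rows(xyz=[[0.0129, -0.0345, 0], [0.0129, -0.0345, 0], [0.0129, -0.0345, 0], [0.0129, -0.0345, 0], [0.0129, -0.0345, 0], [0.0129, -0.0345, 0], [0.0129, -0.0345, 0], [0, 0, 0], [0, 0, 0], [0, 0, 0], [0, 0, 0], [0.0064, -0.0352, 0], [0.0064, -0.0352, 0], [0.0064, -0.0352, 0], [0.0064, -0.0352, 0], [0.0064, -0.0352, 0], [0.0064, -0.0352, 0], [0.0064, -0.0352, 0], [0, 0, 0.03], [0, 0, 0.03]], rotation=[[0, 0, 0], [0, 0, 0], [0, 0, 0], [0, 0, 0], [0, 0, 0], [0, 0, 0], [0, 0, 0], [0, 0, -0.121], [0, 0, -0.121], [0, 0, -0.121], [0, 0, -0.121], [0, 0, 0], [0, 0, 0], [0, 0, 0], [0, 0, 0], [0, 0, 0], [0, 0, 0], [0, 0, 0], [0, 0, 0], [0, 0, 0]], jaw=[0.7, 0.7, 0.7, 0.7, 0.7, 0.7, 0.7, 0.7, 0.7, 0.7, 0.7, 0.7, 0.7, 0.7, 0.7, 0.7, 0.7, 0.7, 0.7, 0.7])

```text
time_s: 9.1
tool_pos: [0.4509, 0.1925, 0.3593]
tool_rot: [180.0, 0.0, 26.2]
force: [0.3, -1.1, 0.1]
grip_width: 0.0609
grasp_force: 0.0
```

Run:
```python
from h import *
plan(.4525,.1914,.088,26)
```

```text
now [0.4509 0.1925 0.3593] [1.7998e+02 1.0000e-02 2.6190e+01] turn z rad 0.003 shift x,y,z [0.0009 0.0017 0.1078]
```

send_rows(xyz=[[0.001, 0.0017, 0.018], [0, 0, 0.018], [0, 0, 0.018], [0, 0, 0.018], [0, 0, 0.018], [0, 0, 0.017], [0, 0, 0], [0, 0, 0], [0, 0, 0], [0, 0, 0], [0, 0, 0], [0, 0, 0], [0, 0, 0]], rotation=[[0, 0, 0], [0, 0, 0], [0, 0, 0], [0, 0, 0], [0, 0, 0], [0, 0, 0], [0, 0, 0], [0, 0, 0], [0, 0, 0], [0, 0, 0], [0, 0, 0], [0, 0, 0], [0, 0, 0]], jaw=[0.7, 0.7, 0.7, 0.7, 0.7, 0.7, 0.7, 0, 0, 0, 0, 0, 0], newtons=45)

```text
time_s: 10.4
tool_pos: [0.4537, 0.1905, 0.2542]
tool_rot: [-180.0, -0.0, 26.0]
force: [-1.2, 1.3, 2.3]
grip_width: 0.0288
grasp_force: 44.9
```

send_rows(xyz=[[0, 0, -0.01], [0, 0, -0.02], [0, 0, -0.026], [0, 0, -0.026], [0, 0, -0.026], [0, 0, -0.026], [0, 0, 0], [0, 0, 0], [0, 0, 0], [0.018, 0.0214, 0], [0.018, 0.0214, 0], [0.018, 0.0214, 0], [0.018, 0.0214, 0], [0.018, 0.0214, 0], [0.018, 0.0214, 0], [0.018, 0.0214, 0], [0.009, 0.0107, 0], [0.009, 0.0107, 0], [0, 0, 0]], rotation=[[0, 0, 0], [0, 0, 0], [0, 0, 0], [0, 0, 0], [0, 0, 0], [0, 0, 0], [0, 0, 0.138], [0, 0, 0.138], [0, 0, 0.138], [0, 0, 0], [0, 0, 0], [0, 0, 0], [0, 0, 0], [0, 0, 0], [0, 0, 0], [0, 0, 0], [0, 0, 0], [0, 0, 0], [0, 0, 0]], jaw=[0, 0, 0, 0, 0, 0, 0, 0, 0, 0, 0, 0, 0, 0, 0, 0, 0, 0, 0])

```text
time_s: 12.3
tool_pos: [0.6049, 0.0231, 0.3873]
tool_rot: [180.0, 0.0, 2.2]
force: [-0.9, -0.4, -4.6]
grip_width: 0.0289
grasp_force: 44.9
```

```bash
cat > look.py <<'E'
import sys
from h import *
h,ledge_yaw,name=float(sys.argv[1]),float(sys.argv[2]),sys.argv[3]
t=env.read_camera("top");s=env.read_camera("scene"); o=env.get_obs()
print(o["tool_pos"].round(4),o["tool_rot"].round(2),o["grip_width"])
p=o["tool_pos"]; im=[]
E=edges(p[0],p[1],ledge_yaw,h,.17-h/2)
for c in(t,s):
    q=proj(c,E); u,v=(q.mean(0)-[55,45]).astype(int); z=crop(c["image"],u,v,100,80,4); w=z.copy()
    for a in q: cv2.circle(w,(int((a[0]-u+.5)*4),int((a[1]-v+.5)*4)),0,(0,0,255),-1)
    im.append(np.hstack([z,w])[:300])
cv2.imwrite(f"pics/{name}.png",np.vstack(im))
E
python3 look.py .06 93.3 f1
```

```text
[0.6038 0.0257 0.3876] [-1.7995e+02  7.0000e-02  2.3500e+00] 0.02899948090041169
```

View pics/f1.png

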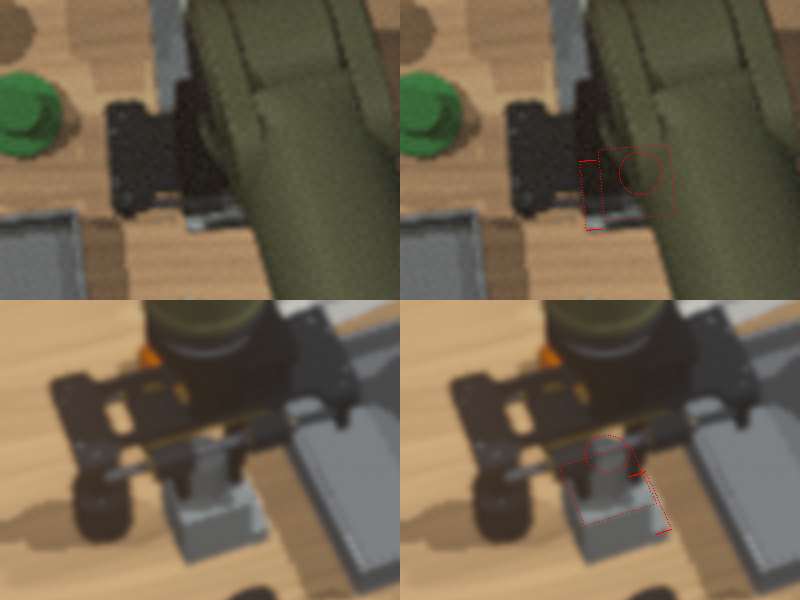

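The scene view shows the block held upright and matching the overlay, with the ledge to the camera's left and the right flank facing the lens. I'll hold it, then turn it.

send_rows(xyz=[[0, 0, 0], [0, 0, 0], [0, 0, 0], [0, 0, 0], [0, 0, 0], [0, 0, 0], [0, 0, 0], [0, 0, 0], [0, 0, 0], [0, 0, 0], [0, 0, 0], [0, 0, 0], [0, 0, 0], [0, 0, 0], [0, 0, 0], [0, 0, 0], [0, 0, 0], [0, 0, 0], [0, 0, 0], [0, 0, 0]], rotation=[[0, 0, 0], [0, 0, 0], [0, 0, 0], [0, 0, 0], [0, 0, 0], [0, 0, 0], [0, 0, 0], [0, 0, 0], [0, 0, 0], [0, 0, 0], [0, 0, 0], [0, 0, 0], [0, 0, 0], [0, 0, 0], [0, 0, 0], [0, 0, 0], [0, 0, 0], [0, 0, 0], [0, 0, 0], [0, 0, 0]], jaw=[0, 0, 0, 0, 0, 0, 0, 0, 0, 0, 0, 0, 0, 0, 0, 0, 0, 0, 0, 0])

```text
time_s: 14.4
tool_pos: [0.6044, 0.0247, 0.3877]
tool_rot: [180.0, -0.0, 2.3]
force: [0.0, 0.1, -4.3]
grip_width: 0.0294
grasp_force: 44.9
```

send_rows(xyz=[[0, 0, 0], [0, 0, 0], [0, 0, 0], [0, 0, 0], [0, 0, 0], [0, 0, 0], [0, 0, 0], [0, 0, 0], [0, 0, 0], [0, 0, 0], [0, 0, 0], [0, 0, 0], [0, 0, 0]], rotation=[[0, 0, -0.121], [0, 0, -0.121], [0, 0, -0.121], [0, 0, -0.121], [0, 0, -0.121], [0, 0, -0.121], [0, 0, -0.121], [0, 0, -0.121], [0, 0, -0.121], [0, 0, -0.121], [0, 0, -0.121], [0, 0, -0.121], [0, 0, -0.119]], jaw=[0, 0, 0, 0, 0, 0, 0, 0, 0, 0, 0, 0, 0])

```text
time_s: 15.7
tool_pos: [0.6044, 0.0245, 0.3878]
tool_rot: [180.0, 0.0, 92.6]
force: [-0.3, 0.3, -4.8]
grip_width: 0.0287
grasp_force: 44.9
```

```bash
python3 look.py .06 183.3 f2
```

```text
[0.6044 0.0245 0.3877] [-1.800e+02 -1.000e-02  9.229e+01] 0.02895970274346885
```

View pics/f2.png

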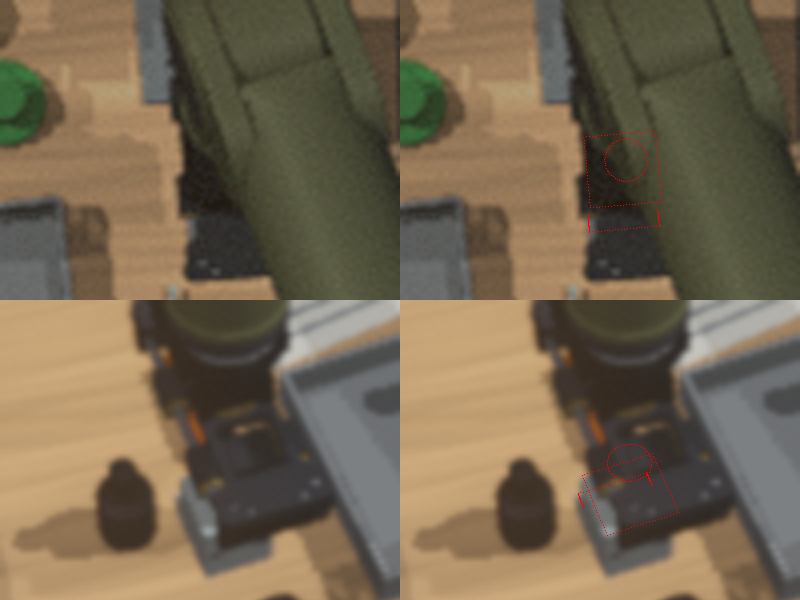

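The block turned with the gripper and its front face is square to the lens. I'll hold, turn on and hold the left flank.

send_rows(xyz=[[0, 0, 0], [0, 0, 0], [0, 0, 0], [0, 0, 0], [0, 0, 0], [0, 0, 0], [0, 0, 0], [0, 0, 0], [0, 0, 0], [0, 0, 0], [0, 0, 0], [0, 0, 0], [0, 0, 0], [0, 0, 0], [0, 0, 0], [0, 0, 0], [0, 0, 0], [0, 0, 0], [0, 0, 0], [0, 0, 0]], rotation=[[0, 0, 0], [0, 0, 0], [0, 0, 0], [0, 0, 0], [0, 0, 0], [0, 0, 0], [0, 0, 0], [0, 0, 0], [0, 0, 0], [0, 0, 0], [0, 0, 0], [0, 0, 0], [0, 0, 0], [0, 0, 0], [0, 0, 0], [0, 0, 0], [0, 0, 0], [0, 0, 0], [0, 0, 0], [0, 0, 0]], jaw=[0, 0, 0, 0, 0, 0, 0, 0, 0, 0, 0, 0, 0, 0, 0, 0, 0, 0, 0, 0])

```text
time_s: 17.8
tool_pos: [0.6043, 0.0247, 0.3877]
tool_rot: [-180.0, 0.0, 92.3]
force: [-0.0, 1.4, -4.0]
grip_width: 0.0291
grasp_force: 44.9
```

send_rows(xyz=[[0, 0, 0], [0, 0, 0], [0, 0, 0], [0, 0, 0], [0, 0, 0], [0, 0, 0], [0, 0, 0], [0, 0, 0], [0, 0, 0], [0, 0, 0], [0, 0, 0], [0, 0, 0], [0, 0, 0]], rotation=[[0, 0, -0.121], [0, 0, -0.121], [0, 0, -0.121], [0, 0, -0.121], [0, 0, -0.121], [0, 0, -0.121], [0, 0, -0.121], [0, 0, -0.121], [0, 0, -0.121], [0, 0, -0.121], [0, 0, -0.121], [0, 0, -0.121], [0, 0, -0.119]], jaw=[0, 0, 0, 0, 0, 0, 0, 0, 0, 0, 0, 0, 0])

```text
time_s: 19.1
tool_pos: [0.6044, 0.0244, 0.3878]
tool_rot: [-180.0, 0.0, -177.4]
force: [-0.2, 0.4, -4.4]
grip_width: 0.0289
grasp_force: 44.9
```

send_rows(xyz=[[0, 0, 0], [0, 0, 0], [0, 0, 0], [0, 0, 0], [0, 0, 0], [0, 0, 0], [0, 0, 0], [0, 0, 0], [0, 0, 0], [0, 0, 0], [0, 0, 0], [0, 0, 0], [0, 0, 0], [0, 0, 0], [0, 0, 0], [0, 0, 0], [0, 0, 0], [0, 0, 0], [0, 0, 0], [0, 0, 0]], rotation=[[0, 0, 0], [0, 0, 0], [0, 0, 0], [0, 0, 0], [0, 0, 0], [0, 0, 0], [0, 0, 0], [0, 0, 0], [0, 0, 0], [0, 0, 0], [0, 0, 0], [0, 0, 0], [0, 0, 0], [0, 0, 0], [0, 0, 0], [0, 0, 0], [0, 0, 0], [0, 0, 0], [0, 0, 0], [0, 0, 0]], jaw=[0, 0, 0, 0, 0, 0, 0, 0, 0, 0, 0, 0, 0, 0, 0, 0, 0, 0, 0, 0])

```text
time_s: 21.1
tool_pos: [0.6043, 0.0247, 0.3877]
tool_rot: [-180.0, 0.0, -177.7]
force: [-0.6, 0.5, -4.6]
grip_width: 0.0289
grasp_force: 44.9
```

```bash
python3 look.py .06 273.3 f3
python3 - <<'E'
from h import *
plan(.48,.02,.224,182.3); plan(.515,-.365,.2,182.3)
E
```

```text
[0.6044 0.0246 0.3877] [-179.99    0.   -177.7 ] 0.029061915067023145
now [0.6044 0.0246 0.3877] [-179.99    0.   -177.7 ] turn z rad -6.283 shift x,y,z [0.1244 0.0003 0.0002]
now [0.6044 0.0246 0.3877] [-179.99    0.   -177.7 ] turn z rad -6.283 shift x,y,z [ 0.1049 -0.3858  0.0242]
```

View pics/f3.png

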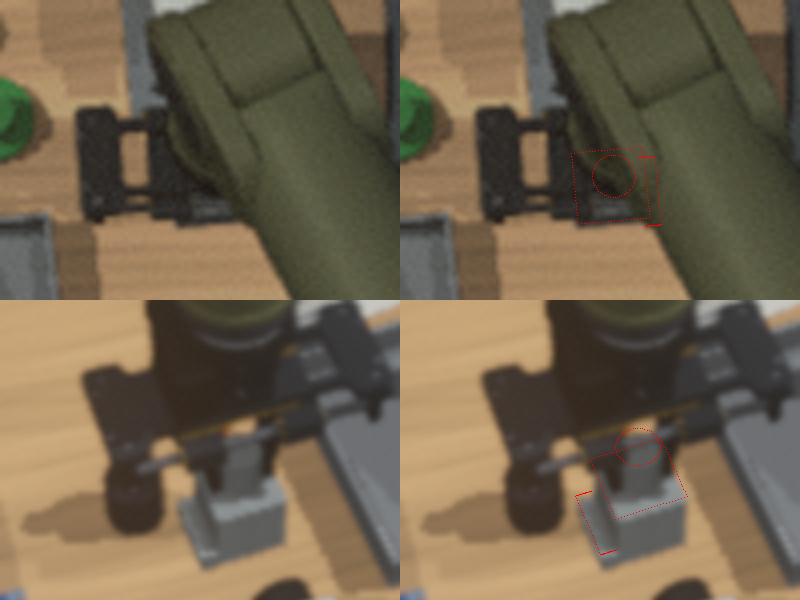

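The left flank is shown. Carrying the block over to the tray.

send_rows(xyz=[[0.0267, 0, 0], [0.0267, 0, 0], [0.0267, 0, 0], [0.0267, 0, 0], [0, -0.0347, 0], [0, -0.0347, 0], [0, -0.0347, 0], [0, -0.0347, 0], [0, -0.0347, 0], [0, -0.0347, 0], [0, -0.0347, 0], [0, -0.0347, 0], [0, -0.0347, 0], [0, -0.0347, 0], [0, -0.0347, 0], [0, 0, 0], [0, 0, 0.03], [0, 0, 0.03], [0, 0, 0.03], [0, 0, 0.02]], rotation=[[0, 0, 0], [0, 0, 0], [0, 0, 0], [0, 0, 0], [0, 0, 0], [0, 0, 0], [0, 0, 0], [0, 0, 0], [0, 0, 0], [0, 0, 0], [0, 0, 0], [0, 0, 0], [0, 0, 0], [0, 0, 0], [0, 0, 0], [0, 0, 0], [0, 0, 0], [0, 0, 0], [0, 0, 0], [0, 0, 0]], jaw=[0, 0, 0, 0, 0, 0, 0, 0, 0, 0, 0, 0, 0, 0, 0, 0, 0, 0, 0, 0])

```text
time_s: 23.2
tool_pos: [0.5122, -0.3608, 0.2754]
tool_rot: [179.9, -0.1, -177.7]
force: [-0.2, -0.9, -4.2]
grip_width: 0.0288
grasp_force: 45.0
```

send_rows(xyz=[[0, 0, 0], [0, 0, 0.006], [0, 0, 0.005], [0, 0, 0]], rotation=[[0, 0, 0], [0, 0, 0], [0, 0, 0], [0, 0, 0]], jaw=[0, 0, 0, 0])

```text
time_s: 23.6
tool_pos: [0.5131, -0.3611, 0.2671]
tool_rot: [-180.0, 0.0, -177.7]
force: [-0.2, -0.2, -5.5]
grip_width: 0.029
grasp_force: 45.0
```

send_rows(xyz=[[0, 0, 0.003], [0, 0, 0.002], [0, 0, 0.002], [0, 0, 0]], rotation=[[0, 0, 0], [0, 0, 0], [0, 0, 0], [0, 0, 0]], jaw=[0, 0, 0, 0])

```text
time_s: 24.0
tool_pos: [0.5133, -0.3611, 0.2603]
tool_rot: [-180.0, 0.0, -177.7]
force: [-0.0, 0.2, -2.9]
grip_width: 0.0289
grasp_force: 45.0
```

send_rows(xyz=[[0, 0, 0.001], [0, 0, 0], [0, 0, 0], [0, 0, 0], [0, 0, 0], [0, 0, -0.02], [0, 0, -0.04], [0, 0, -0.05], [0, 0, -0.04], [0, 0, 0]], rotation=[[0, 0, 0], [0, 0, 0], [0, 0, 0], [0, 0, 0], [0, 0, 0], [0, 0, 0], [0, 0, 0], [0, 0, 0], [0, 0, 0], [0, 0, 0]], jaw=[0, 0.7, 0.7, 0.7, 0.7, 0.7, 0.7, 0.7, 0.7, 0.7])

```text
time_s: 25.0
tool_pos: [0.5147, -0.3606, 0.4152]
tool_rot: [-179.7, 0.5, -177.7]
force: [0.4, 0.1, -0.7]
grip_width: 0.061
grasp_force: 0.0
```

Run:
```python
from h import *
t=env.read_camera("top");s=env.read_camera("scene")
for k in (58,): print(fit([t,s],.445,.287,-58,.048))
plan(.52,-.0,.24,182.3);plan(.445,.287,.2,211)
```

```text
(array([  0.44476324,   0.28741275, -58.55190927]), np.float64(-27.469165802001953))
now [ 0.5132 -0.3609  0.4096] [-1.7991e+02  7.0000e-02 -1.7769e+02] turn z rad -6.283 shift x,y,z [-0.0213  0.3603  0.0061]
now [ 0.5132 -0.3609  0.4096] [-1.7991e+02  7.0000e-02 -1.7769e+02] turn z rad -6.784 shift x,y,z [-0.2752  0.5905  0.0461]
```

send_rows(xyz=[[0, 0.04, 0], [0, 0.04, 0], [0, 0.04, 0], [0, 0.04, 0], [0, 0.04, 0], [0, 0.04, 0], [0, 0.04, 0], [0, 0.04, 0], [0, 0.04, 0], [0, 0, 0], [0, 0, 0], [0, 0, 0], [0, 0, 0]], rotation=[[0, 0, 0], [0, 0, 0], [0, 0, 0], [0, 0, 0], [0, 0, 0], [0, 0, 0], [0, 0, 0], [0, 0, 0], [0, 0, 0], [0, 0, -0.125], [0, 0, -0.125], [0, 0, -0.125], [0, 0, -0.125]], jaw=[0.7, 0.7, 0.7, 0.7, 0.7, 0.7, 0.7, 0.7, 0.7, 0.7, 0.7, 0.7, 0.7])

```text
time_s: 26.4
tool_pos: [0.4978, -0.0017, 0.4071]
tool_rot: [179.9, -0.1, -148.8]
force: [-0.4, 0.5, -0.8]
grip_width: 0.0607
grasp_force: 0.0
```

send_rows(xyz=[[-0.0112, 0.0352, 0], [-0.0112, 0.0352, 0], [-0.0112, 0.0352, 0], [-0.0112, 0.0352, 0], [-0.0112, 0.0352, 0], [-0.0112, 0.0352, 0], [-0.0112, 0.0352, 0], [-0.0112, 0.0352, 0], [0, 0, 0.03], [0, 0, 0]], rotation=[[0, 0, 0], [0, 0, 0], [0, 0, 0], [0, 0, 0], [0, 0, 0], [0, 0, 0], [0, 0, 0], [0, 0, 0], [0, 0, 0], [0, 0, 0]], jaw=[0.7, 0.7, 0.7, 0.7, 0.7, 0.7, 0.7, 0.7, 0.7, 0.7])

```text
time_s: 27.4
tool_pos: [0.4286, 0.286, 0.3745]
tool_rot: [179.9, -0.5, -148.8]
force: [-1.0, -0.9, -0.8]
grip_width: 0.061
grasp_force: 0.0
```

Run:
```python
from h import *
s=env.read_camera("scene");t=env.read_camera("top")
print(fit([s],.4448,.2873,-58.5,.048)); cv2.imwrite("pics/g.png",np.hstack([crop(s["image"],250,130,110,110,3.6),crop(t["image"],300,130,110,110,3.6)]))
plan(.4448,.2873,.076,211)
```

```text
(array([  0.44421171,   0.28604014, -59.73334552]), np.float64(-15.143651962280273))
now [0.4304 0.2853 0.3776] [ 179.98   -0.19 -149.07] turn z rad -6.284 shift x,y,z [-0.0134 -0.0057  0.1381]
```

View pics/g.png

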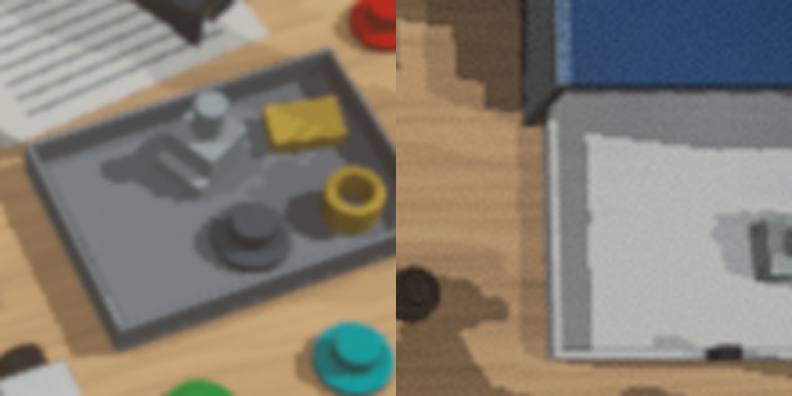

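The mid block stands in the crate where it was fitted, and the tall block stands in the tray at (775,250). Grasping the mid block.

send_rows(xyz=[[-0.0134, -0.0055, 0], [0, 0, 0.02], [0, 0, 0.025], [0, 0, 0.025], [0, 0, 0.025], [0, 0, 0.023], [0, 0, 0.018], [0, 0, 0], [0, 0, 0], [0, 0, 0], [0, 0, 0], [0, 0, 0], [0, 0, 0], [0, 0, 0]], rotation=[[0, 0, 0], [0, 0, 0], [0, 0, 0], [0, 0, 0], [0, 0, 0], [0, 0, 0], [0, 0, 0], [0, 0, 0], [0, 0, 0], [0, 0, 0], [0, 0, 0], [0, 0, 0], [0, 0, 0], [0, 0, 0]], jaw=[0.7, 0.7, 0.7, 0.7, 0.7, 0.7, 0.7, 0.7, 0, 0, 0, 0, 0, 0])

```text
time_s: 28.9
tool_pos: [0.4453, 0.2882, 0.2432]
tool_rot: [-179.9, 0.0, -149.1]
force: [0.9, -1.5, 3.5]
grip_width: 0.0291
grasp_force: 45.0
```

send_rows(xyz=[[0, 0, -0.01], [0, 0, -0.02], [0, 0, -0.025], [0, 0, -0.025], [0, 0, -0.025], [0, 0, -0.02], [0, 0, -0.015], [0, 0, 0], [0, 0, 0], [0, 0, 0], [0, 0, 0], [0, 0, 0], [0, 0, 0], [0, 0, 0], [0, 0, 0], [0, 0, 0], [0, 0, 0], [0, 0, 0], [0, 0, 0], [0, 0, 0]], rotation=[[0, 0, 0], [0, 0, 0], [0, 0, 0], [0, 0, 0], [0, 0, 0], [0, 0, 0], [0, 0, 0], [0, 0, 0.14], [0, 0, 0.14], [0, 0, 0.14], [0, 0, 0.14], [0, 0, 0.14], [0, 0, 0.14], [0, 0, 0.14], [0, 0, 0.14], [0, 0, 0.14], [0, 0, 0.14], [0, 0, 0.14], [0, 0, 0.14], [0, 0, 0.14]], jaw=[0, 0, 0, 0, 0, 0, 0, 0, 0, 0, 0, 0, 0, 0, 0, 0, 0, 0, 0, 0])

```text
time_s: 30.9
tool_pos: [0.4441, 0.2885, 0.382]
tool_rot: [-179.9, 0.0, 106.4]
force: [1.0, 1.0, -4.3]
grip_width: 0.029
grasp_force: 45.0
```

send_rows(xyz=[[0, 0, 0], [0, 0, 0], [0, 0, 0], [0, 0, 0], [0, 0, 0], [0, 0, 0], [0, 0, 0], [0, 0, 0], [0, 0, 0], [0, 0, 0], [0, 0, 0], [0, 0, 0], [0, 0, 0], [0, 0, 0]], rotation=[[0, 0, 0.14], [0, 0, 0.14], [0, 0, 0.14], [0, 0, 0.14], [0, 0, 0.14], [0, 0, 0.14], [0, 0, 0.14], [0, 0, 0.14], [0, 0, 0.14], [0, 0, 0.14], [0, 0, 0.14], [0, 0, 0.14], [0, 0, 0.134], [0, 0, 0]], jaw=[0, 0, 0, 0, 0, 0, 0, 0, 0, 0, 0, 0, 0, 0])

```text
time_s: 32.3
tool_pos: [0.4442, 0.2885, 0.3819]
tool_rot: [180.0, 0.1, 2.8]
force: [-0.4, -0.9, -6.1]
grip_width: 0.0292
grasp_force: 45.0
```

Run:
```python
from h import *
plan(.604,.0255,.383-.164,2.7)
```

```text
now [0.4442 0.2885 0.3819] [1.7996e+02 1.2000e-01 2.7600e+00] turn z rad 0.001 shift x,y,z [ 0.1472  0.2702 -0.0006]
```

send_rows(xyz=[[0.0147, 0.027, 0], [0.0147, 0.027, 0], [0.0147, 0.027, 0], [0.0147, 0.027, 0], [0.0147, 0.027, 0], [0.0147, 0.027, 0], [0.0147, 0.027, 0], [0.0147, 0.027, 0], [0.0147, 0.027, 0], [0.0147, 0.027, 0], [0, 0, 0]], rotation=[[0, 0, 0], [0, 0, 0], [0, 0, 0], [0, 0, 0], [0, 0, 0], [0, 0, 0], [0, 0, 0], [0, 0, 0], [0, 0, 0], [0, 0, 0], [0, 0, 0]], jaw=[0, 0, 0, 0, 0, 0, 0, 0, 0, 0, 0])

```text
time_s: 33.4
tool_pos: [0.6063, 0.0194, 0.3814]
tool_rot: [179.8, 0.1, 2.5]
force: [-0.1, -0.8, -5.1]
grip_width: 0.0288
grasp_force: 45.0
```

```bash
python3 look.py .048 93.3 k1
```

```text
[0.6046 0.0247 0.3816] [-1.7993e+02  1.4000e-01  2.7800e+00] 0.028985544253140722
```

View pics/k1.png

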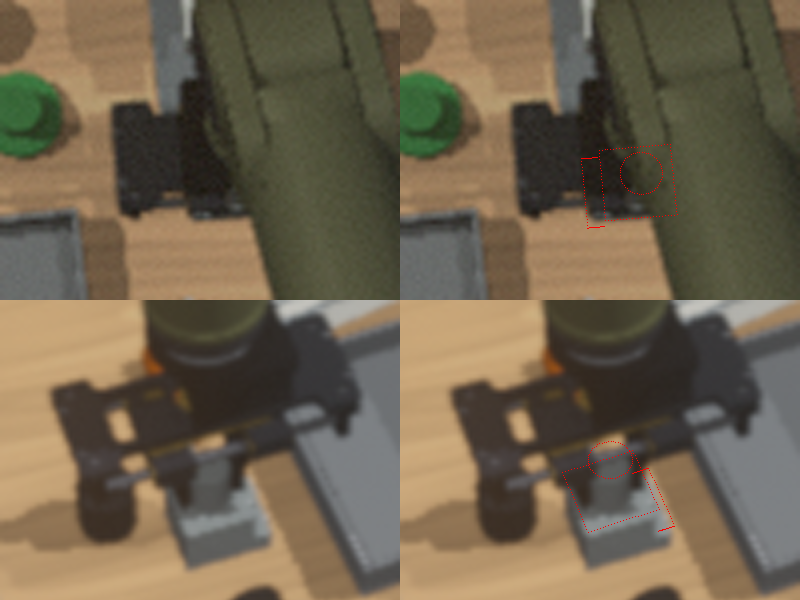

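The mid block is upright with its right flank to the lens. I'll run the three holds.

send_rows(xyz=[[0, 0, 0], [0, 0, 0], [0, 0, 0], [0, 0, 0], [0, 0, 0], [0, 0, 0], [0, 0, 0], [0, 0, 0], [0, 0, 0], [0, 0, 0], [0, 0, 0], [0, 0, 0], [0, 0, 0], [0, 0, 0], [0, 0, 0], [0, 0, 0], [0, 0, 0], [0, 0, 0], [0, 0, 0], [0, 0, 0]], rotation=[[0, 0, 0], [0, 0, 0], [0, 0, 0], [0, 0, 0], [0, 0, 0], [0, 0, 0], [0, 0, 0], [0, 0, 0], [0, 0, 0], [0, 0, 0], [0, 0, 0], [0, 0, 0], [0, 0, 0], [0, 0, 0], [0, 0, 0], [0, 0, 0], [0, 0, 0], [0, 0, 0], [0, 0, 0], [0, 0, 0]], jaw=[0, 0, 0, 0, 0, 0, 0, 0, 0, 0, 0, 0, 0, 0, 0, 0, 0, 0, 0, 0])

```text
time_s: 35.5
tool_pos: [0.6046, 0.0258, 0.3827]
tool_rot: [180.0, 0.0, 2.7]
force: [0.1, 0.6, -6.4]
grip_width: 0.0289
grasp_force: 45.0
```

send_rows(xyz=[[0, 0, 0], [0, 0, 0], [0, 0, 0], [0, 0, 0], [0, 0, 0], [0, 0, 0], [0, 0, 0], [0, 0, 0], [0, 0, 0], [0, 0, 0], [0, 0, 0], [0, 0, 0], [0, 0, 0]], rotation=[[0, 0, -0.121], [0, 0, -0.121], [0, 0, -0.121], [0, 0, -0.121], [0, 0, -0.121], [0, 0, -0.121], [0, 0, -0.121], [0, 0, -0.121], [0, 0, -0.121], [0, 0, -0.121], [0, 0, -0.121], [0, 0, -0.121], [0, 0, -0.119]], jaw=[0, 0, 0, 0, 0, 0, 0, 0, 0, 0, 0, 0, 0])

```text
time_s: 36.8
tool_pos: [0.6046, 0.0257, 0.3828]
tool_rot: [180.0, 0.0, 93.0]
force: [0.4, -0.2, -6.3]
grip_width: 0.0292
grasp_force: 45.0
```

send_rows(xyz=[[0, 0, 0], [0, 0, 0], [0, 0, 0], [0, 0, 0], [0, 0, 0], [0, 0, 0], [0, 0, 0], [0, 0, 0], [0, 0, 0], [0, 0, 0], [0, 0, 0], [0, 0, 0], [0, 0, 0], [0, 0, 0], [0, 0, 0], [0, 0, 0], [0, 0, 0], [0, 0, 0], [0, 0, 0], [0, 0, 0]], rotation=[[0, 0, 0], [0, 0, 0], [0, 0, 0], [0, 0, 0], [0, 0, 0], [0, 0, 0], [0, 0, 0], [0, 0, 0], [0, 0, 0], [0, 0, 0], [0, 0, 0], [0, 0, 0], [0, 0, 0], [0, 0, 0], [0, 0, 0], [0, 0, 0], [0, 0, 0], [0, 0, 0], [0, 0, 0], [0, 0, 0]], jaw=[0, 0, 0, 0, 0, 0, 0, 0, 0, 0, 0, 0, 0, 0, 0, 0, 0, 0, 0, 0])

```text
time_s: 38.8
tool_pos: [0.6046, 0.0258, 0.3827]
tool_rot: [-180.0, 0.0, 92.8]
force: [0.1, 0.4, -6.3]
grip_width: 0.0286
grasp_force: 45.0
```

send_rows(xyz=[[0, 0, 0], [0, 0, 0], [0, 0, 0], [0, 0, 0], [0, 0, 0], [0, 0, 0], [0, 0, 0], [0, 0, 0], [0, 0, 0], [0, 0, 0], [0, 0, 0], [0, 0, 0], [0, 0, 0]], rotation=[[0, 0, -0.121], [0, 0, -0.121], [0, 0, -0.121], [0, 0, -0.121], [0, 0, -0.121], [0, 0, -0.121], [0, 0, -0.121], [0, 0, -0.121], [0, 0, -0.121], [0, 0, -0.121], [0, 0, -0.121], [0, 0, -0.121], [0, 0, -0.119]], jaw=[0, 0, 0, 0, 0, 0, 0, 0, 0, 0, 0, 0, 0])

```text
time_s: 40.1
tool_pos: [0.6046, 0.0255, 0.3828]
tool_rot: [-180.0, 0.0, -177.0]
force: [0.6, -0.3, -6.0]
grip_width: 0.0289
grasp_force: 45.0
```

send_rows(xyz=[[0, 0, 0], [0, 0, 0], [0, 0, 0], [0, 0, 0], [0, 0, 0], [0, 0, 0], [0, 0, 0], [0, 0, 0], [0, 0, 0], [0, 0, 0], [0, 0, 0], [0, 0, 0], [0, 0, 0], [0, 0, 0], [0, 0, 0], [0, 0, 0], [0, 0, 0], [0, 0, 0], [0, 0, 0], [0, 0, 0]], rotation=[[0, 0, 0], [0, 0, 0], [0, 0, 0], [0, 0, 0], [0, 0, 0], [0, 0, 0], [0, 0, 0], [0, 0, 0], [0, 0, 0], [0, 0, 0], [0, 0, 0], [0, 0, 0], [0, 0, 0], [0, 0, 0], [0, 0, 0], [0, 0, 0], [0, 0, 0], [0, 0, 0], [0, 0, 0], [0, 0, 0]], jaw=[0, 0, 0, 0, 0, 0, 0, 0, 0, 0, 0, 0, 0, 0, 0, 0, 0, 0, 0, 0])

```text
time_s: 42.1
tool_pos: [0.6046, 0.0258, 0.3827]
tool_rot: [-180.0, 0.0, -177.2]
force: [0.8, -0.1, -5.9]
grip_width: 0.029
grasp_force: 45.0
```

```bash
python3 look.py .048 273.3 k3
python3 - <<'E'
from h import *
t=env.read_camera("top")
cv2.imwrite("pics/l.png",np.hstack([cv2.resize(cv2.imread("pics/k3.png")[300:,:],(400,300))[:, :],crop(t["image"],300,130,130,97,3.07)[:300,:400][:297]][:1]+[cv2.resize(crop(t["image"],300,120,133,100,3),(400,300))]))
plan(.513,-.222,.383-.164,182.7)
E
```

```text
[0.6046 0.0258 0.3827] [-180.     -0.   -177.24] 0.02908699902661152
now [0.6046 0.0258 0.3827] [-179.99   -0.   -177.24] turn z rad -6.282 shift x,y,z [ 1.031e-01 -2.432e-01  2.000e-04]
```

View pics/l.png

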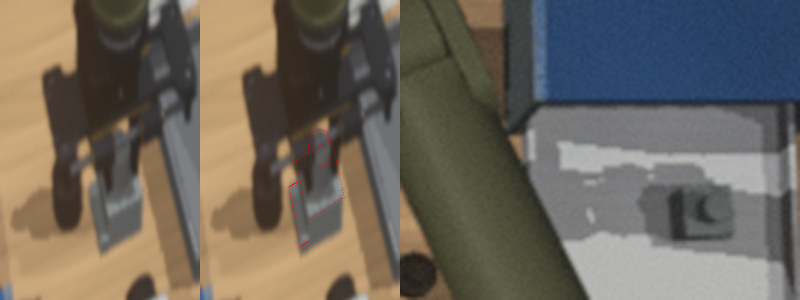

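The left flank was shown square to the lens, and the tall block stands in the tray. Carrying the mid block over.

send_rows(xyz=[[0.0258, 0, 0], [0.0258, 0, 0], [0.0258, 0, 0], [0.0258, 0, 0], [0, -0.0304, 0], [0, -0.0304, 0], [0, -0.0304, 0], [0, -0.0304, 0], [0, -0.0304, 0], [0, -0.0304, 0], [0, -0.0304, 0], [0, -0.0304, 0], [0, 0, 0], [0, 0, 0], [0, 0, 0.03], [0, 0, 0.03], [0, 0, 0.03], [0, 0, 0.02], [0, 0, 0.01], [0, 0, 0]], rotation=[[0, 0, 0], [0, 0, 0], [0, 0, 0], [0, 0, 0], [0, 0, 0], [0, 0, 0], [0, 0, 0], [0, 0, 0], [0, 0, 0], [0, 0, 0], [0, 0, 0], [0, 0, 0], [0, 0, 0], [0, 0, 0], [0, 0, 0], [0, 0, 0], [0, 0, 0], [0, 0, 0], [0, 0, 0], [0, 0, 0]], jaw=[0, 0, 0, 0, 0, 0, 0, 0, 0, 0, 0, 0, 0, 0, 0, 0, 0, 0, 0, 0])

```text
time_s: 44.25
tool_pos: [0.5129, -0.2211, 0.2619]
tool_rot: [179.9, -0.1, -177.2]
force: [0.6, -0.1, -5.6]
grip_width: 0.0292
grasp_force: 45.0
```

send_rows(xyz=[[0, 0, 0], [0, 0, 0.005], [0, 0, 0.004], [0, 0, 0.003], [0, 0, 0.001], [0, 0, 0]], rotation=[[0, 0, 0], [0, 0, 0], [0, 0, 0], [0, 0, 0], [0, 0, 0], [0, 0, 0]], jaw=[0, 0, 0, 0, 0, 0])

```text
time_s: 44.85
tool_pos: [0.5131, -0.2221, 0.2496]
tool_rot: [180.0, -0.0, -177.2]
force: [0.3, 0.6, -5.5]
grip_width: 0.029
grasp_force: 45.0
```

send_rows(xyz=[[0, 0, 0.001], [0, 0, 0.001], [0, 0, 0]], rotation=[[0, 0, 0], [0, 0, 0], [0, 0, 0]], jaw=[0, 0, 0])

```text
time_s: 45.15
tool_pos: [0.514, -0.2219, 0.2491]
tool_rot: [-179.9, 0.1, -177.2]
force: [-2.3, 0.2, 5.1]
grip_width: 0.029
grasp_force: 45.0
```

send_rows(xyz=[[0, 0, 0], [0, 0, 0], [0, 0, 0], [0, 0, 0], [0, 0, -0.02], [0, 0, -0.04], [0, 0, -0.05], [0, 0, -0.04], [0, 0, 0], [0, 0, 0]], rotation=[[0, 0, 0], [0, 0, 0], [0, 0, 0], [0, 0, 0], [0, 0, 0], [0, 0, 0], [0, 0, 0], [0, 0, 0], [0, 0, 0.078], [0, 0, 0]], jaw=[0.7, 0.7, 0.7, 0.7, 0.7, 0.7, 0.7, 0.7, 0.7, 0.7])

```text
time_s: 46.15
tool_pos: [0.5135, -0.2221, 0.3989]
tool_rot: [-179.9, 0.1, 178.3]
force: [-0.4, -0.7, -0.4]
grip_width: 0.0609
grasp_force: 0.0
```

Run:
```python
from h import *
plan(.4225,-.2885,.2,178.3);plan(.4225,-.2885,.086,178.3)
```

```text
now [ 0.5135 -0.2221  0.3989] [-1.7989e+02  1.0000e-01  1.7826e+02] turn z rad -0.001 shift x,y,z [ 0.089  -0.0691  0.0354]
now [ 0.5135 -0.2221  0.3989] [-1.7989e+02  1.0000e-01  1.7826e+02] turn z rad -0.001 shift x,y,z [ 0.089  -0.0691  0.1494]
```

send_rows(xyz=[[0.0223, -0.0173, 0], [0.0223, -0.0173, 0], [0.0223, -0.0173, 0], [0.0223, -0.0173, 0], [0, 0, 0], [0, 0, 0.03], [0, 0, 0.03], [0, 0, 0.03], [0, 0, 0.03], [0, 0, 0.028], [0, 0, 0], [0, 0, 0], [0, 0, 0], [0, 0, 0], [0, 0, 0], [0, 0, 0], [0, 0, 0], [0, 0, 0]], rotation=[[0, 0, 0], [0, 0, 0], [0, 0, 0], [0, 0, 0], [0, 0, 0], [0, 0, 0], [0, 0, 0], [0, 0, 0], [0, 0, 0], [0, 0, 0], [0, 0, 0], [0, 0, 0], [0, 0, 0], [0, 0, 0], [0, 0, 0], [0, 0, 0], [0, 0, 0], [0, 0, 0]], jaw=[0.7, 0.7, 0.7, 0.7, 0.7, 0.7, 0.7, 0.7, 0.7, 0.7, 0.7, 0, 0, 0, 0, 0, 0, 0], newtons=30)

```text
time_s: 47.95
tool_pos: [0.4219, -0.2895, 0.2502]
tool_rot: [-179.9, 0.0, 178.3]
force: [0.7, -2.0, 1.4]
grip_width: 0.0197
grasp_force: 30.0
```

send_rows(xyz=[[-0.003, 0, 0], [-0.006, 0, 0], [-0.009, 0, 0], [-0.01, 0, 0], [-0.01, 0, 0], [-0.01, 0, 0], [-0.01, 0, 0], [-0.01, 0, 0], [-0.01, 0, 0], [-0.01, 0, 0], [-0.01, 0, 0], [-0.01, 0, 0], [-0.01, 0, 0], [-0.01, 0, 0], [-0.008, 0, 0], [-0.006, 0, 0], [-0.004, 0, 0], [-0.003, 0, 0], [-0.002, 0, 0], [0, 0, 0]], rotation=[[0, 0, 0], [0, 0, 0], [0, 0, 0], [0, 0, 0], [0, 0, 0], [0, 0, 0], [0, 0, 0], [0, 0, 0], [0, 0, 0], [0, 0, 0], [0, 0, 0], [0, 0, 0], [0, 0, 0], [0, 0, 0], [0, 0, 0], [0, 0, 0], [0, 0, 0], [0, 0, 0], [0, 0, 0], [0, 0, 0]], jaw=[0, 0, 0, 0, 0, 0, 0, 0, 0, 0, 0, 0, 0, 0, 0, 0, 0, 0, 0, 0])

```text
time_s: 49.95
tool_pos: [0.5736, -0.2938, 0.2501]
tool_rot: [-179.9, 0.1, 178.3]
force: [0.0, -3.6, 4.7]
grip_width: 0.0197
grasp_force: 30.0
```

send_rows(xyz=[[-0.003, 0, 0], [-0.003, 0, 0], [-0.003, 0, 0], [0, 0, 0]], rotation=[[0, 0, 0], [0, 0, 0], [0, 0, 0], [0, 0, 0]], jaw=[0, 0, 0, 0])

```text
time_s: 50.35
tool_pos: [0.5817, -0.294, 0.2502]
tool_rot: [-179.9, -0.1, 178.3]
force: [-5.1, -3.2, 7.6]
grip_width: 0.02
grasp_force: 30.0
```

Force is starting to build, so I'll ease on a little more.

send_rows(xyz=[[-0.002, 0, 0], [-0.002, 0, 0], [-0.002, 0, 0], [0, 0, 0]], rotation=[[0, 0, 0], [0, 0, 0], [0, 0, 0], [0, 0, 0]], jaw=[0, 0, 0, 0])

```text
time_s: 50.75
tool_pos: [0.5842, -0.2942, 0.2501]
tool_rot: [-179.9, -0.9, 178.2]
force: [-19.1, -1.5, 20.7]
grip_width: 0.0197
grasp_force: 30.0
```

send_rows(xyz=[[0.004, 0, 0], [0, 0, 0], [0, 0, 0], [0, 0, 0], [0, 0, 0], [0, 0, -0.02], [0, 0, -0.03], [0, 0, -0.03], [0, 0, -0.04], [0.04, 0, 0], [0.04, 0, 0], [0.04, 0, 0], [0, 0, 0], [0, 0, 0]], rotation=[[0, 0, 0], [0, 0, 0], [0, 0, 0], [0, 0, 0], [0, 0, 0], [0, 0, 0], [0, 0, 0], [0, 0, 0], [0, 0, 0], [0, 0, 0], [0, 0, 0], [0, 0, 0], [0, 0, 0], [0, 0, 0]], jaw=[0, 0.7, 0.7, 0.7, 0.7, 0.7, 0.7, 0.7, 0.7, 0.7, 0.7, 0.7, 0.7, 0.7])

```text
time_s: 52.15
tool_pos: [0.4634, -0.2903, 0.3699]
tool_rot: [-179.9, 0.0, 178.2]
force: [0.5, 0.0, 0.0]
grip_width: 0.0607
grasp_force: 0.0
```

Run:
```python
from h import *
t=env.read_camera("top");o=env.get_obs();print(o["tool_pos"],o["force"])
cv2.imwrite("pics/z.png",crop(t["image"],260,70,200,120,4))
```

```text
[ 0.46444953 -0.28981007  0.37013477] [ 1.42060616  1.10712395 -0.29701176]
```

View pics/z.png

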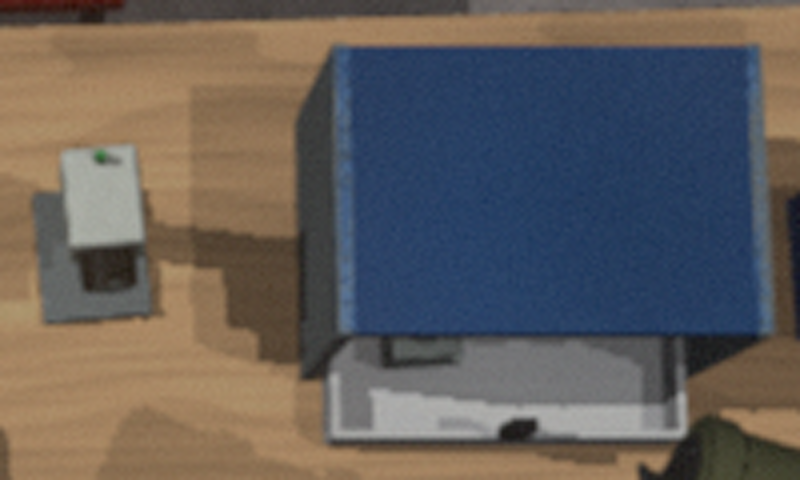

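The tray front sits further in than at the start, but only one block shows under the cabinet's edge, at (420,350). I'll check where the tall block should project and compare with the picture taken before the push.

Run:
```python
from h import *
t=env.read_camera("top")
for n,x,y,h in(("mid",.675,-.227,.048),("tall",.675,-.366,.06)):
    for z in(.012,.012+h): print(n,z,[tuple(((q-[260,70])*4+1.5).round(0)) for q in proj(t,[[x-.026,y+.026,z],[x-.026,y-.026,z]])])
print("cab edge",(proj(t,[[.6429,-.1367,.19],[.6337,-.453,.19]])-[260,70])*4)
b=t["image"]; cv2.imwrite("pics/y.png",cv2.convertScaleAbs(crop(b,335,145,110,45,7),alpha=1.8))
```

```text
mid 0.012 [(np.float64(381.0), np.float64(367.0)), (np.float64(444.0), np.float64(365.0))]
mid 0.06 [(np.float64(392.0), np.float64(356.0)), (np.float64(457.0), np.float64(354.0))]
tall 0.012 [(np.float64(550.0), np.float64(362.0)), (np.float64(613.0), np.float64(360.0))]
tall 0.072 [(np.float64(571.0), np.float64(348.0)), (np.float64(636.0), np.float64(346.0))]
cab edge [[338.45951597 331.47246541]
 [770.47406326 331.51990541]]
```

View pics/y.png

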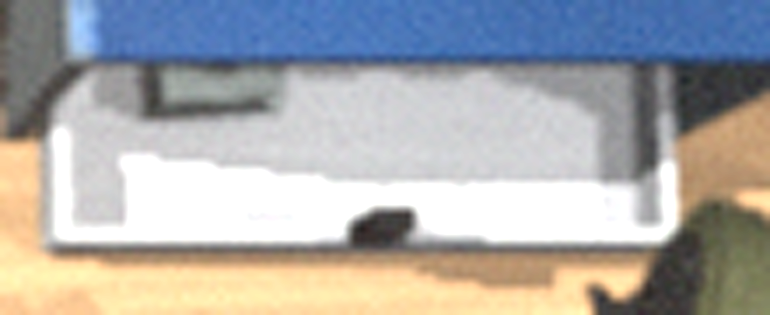

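The tall block isn't at its drop position. It seems to have been knocked deeper already in the t=42 picture. I'll fit that picture to check.

Run:
```python
from h import *
t=env.read_camera("top")
p=cv2.imread("pics/l.png")[:,400:]; small=cv2.resize(p,(133,100),interpolation=cv2.INTER_AREA)
c=dict(t); im=t["image"].copy(); im[120:220,300:433]=small; c["image"]=im
best=min((fit([c],.54,-.365,y0,.06,.012) for y0 in(-180,-90,0,90)),key=lambda r:r[1]); print(best)
z=crop(im,370,160,65,60,6)
w=z.copy()
for q in proj(c,edges(*best[0],.06,.012)): cv2.circle(w,(int((q[0]-370+.5)*6),int((q[1]-160+.5)*6)),1,(0,0,255),-1)
cv2.imwrite("pics/x.png",np.hstack([z,w]))
```

```text
(array([  0.53979903,  -0.36480896, -15.2895994 ]), np.float64(-14.301142692565918))
```

View pics/x.png

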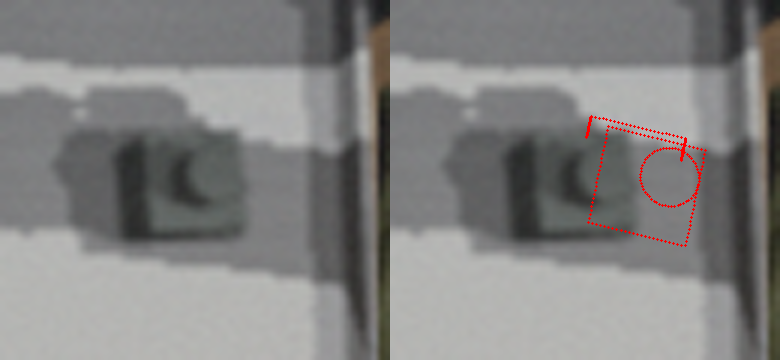

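In the t=42 picture the tall block is upright with its boss on top. It sits about 3 cm deeper and nearer the middle, so it was knocked aside in the tray. From there it would be hidden under the cabinet top now, which matches the current view. It is well inside the rim, so I'm handing in.

```bash
python3 -c "
from cell import env
print(env.sign_off())"
```

```text
the job is handed in; nothing more can be done
None
```

I showed the tall and mid blocks (there was no short one) to the camera on all three sides, stood both in the tray and pushed it home; sign-off gave no verdict, and the tall block, knocked about 3 cm aside in the tray but still upright when last seen, was hidden under the cabinet top at the end.

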